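# Bond a heat sink in the bench press

### The arm

A 6-joint arm with a two-finger parallel gripper is mounted at the origin on a cart in front of the work surface, level with it; the furniture and walls round the work are solid. World frame = base frame: x ahead of the robot, y to its left, z up, the work surface at z = 0. Lengths are in mm, angles in rad, forces in N, time in s.
With the tool pointing down it reaches from about 350 to 775 mm from the base axis. Payload 7.3 kg.
Tool frame: the origin (TCP) lies at the very end of the fingers, on their centre line; the grasp point (between the pads) lies behind it (bot.grip_point_offset is the z of the grasp point in the tool frame, in mm); z points along the fingers, y is the line along which they close (so a half turn about z gives the same grasp; the last joint's range is limited). The gripper opens to 92 mm and grips with 3 to 60 N. Pads are 19 mm wide; open, the fingers measure 130 mm over their backs; the gripper's body (75 mm by 190 mm) begins 47 mm behind the grasp point.
Start: joints at [-1.303, 0.342, 1.524, -0, 1.275, -0.146], TCP at [211.122, -480.7, 226.741] pointing down, gripper open.
Joint ranges: [-2.53, 2.53], [-0.77, 2.02], [0.04, 2.7], [-1, 4.14], [0.28, 2.66], [-3.11, 3.11]. Speed limits (rad/s): [2.57, 2.57, 3.14, 3.14, 3.14, 3.14].

### API

Orientations are given as [roll, pitch, yaw] about the fixed x, y, z axes, in that order (R = Rz(yaw) Ry(pitch) Rx(roll)).
In Python, from plant import bot gives the robot as it stands. The module is installed in compiled form; this text tells all that it offers.
- The arm moves only by the shell command python3 -m crank 'ROWS'. ROWS is JSON, a list that holds one entry, the list of rows, each a list of 5 numbers: the opening, from 0 (shut) to 1 (fully open), then the shift along the tool's x, y, z in cm, then the turn about the tool's z in degrees. In form: [[[claw, x, y, z, turn], ...]]. A call has exactly 10 rows; each row is the pose to reach, as a shift and turn from the pose commanded when the call began, along the tool's axes at that moment; what a row does not reach only later rows make up. A row lasts 1/10 s, in which the tool goes at most 50 mm and 8.59 degrees, less where a joint would pass 70% of its speed; a pose out of reach is approached as far as the arm can. A call with a gripper value outside its range is refused whole. The fingers move at their own pace and stop on an object; the grip force is fixed at half the most. Time passes only in rows, so rows that repeat a pose let the fingers close, or fill a call up. It gives the time, the measured TCP pose, the force, the opening and the grip force at its end, in the units of the state.
- bot.get_obs(): the state, without advancing time (a new reading comes with each control period).
- bot.capture(name): name is "side" or "top" or "wrist"; returns (picture, depth): 400x640x3 uint8, red, green, blue; 400x640 float32, mm along the optical axis (not along the pixel's ray), 0 where there is no reading.
- bot.calibration(name): a dict with "vertical_fov" (degrees; the focal length in pixels is half the picture's height over the tangent of half this angle, whatever the lens; pixels are square), "cx", "cy" (the principal point, pixels), "rvec" (rotation vector, rad) and "tvec" (3), from world to camera coordinates, as OpenCV has them; the wrist camera has in their place "tool_from_camera" (4x4, takes a point from camera to tool coordinates, whose origin is the TCP and whose axes are the flange's). Camera axes: x right, y down, z forward; pixel columns grow to the right and rows downward; lengths in mm; the calibration is good to about 2 mm. A picture is of the moment at which its call begins: read the wrist's pose just before it. calibration takes no time and is no camera call.
- bot.close_job(): hands the job in; it is judged then, once.
The state is a dict: "time": time; "joint_positions": joint angles; "dq": joint speeds; "tau": joint torques, N m; "tool_pos": TCP position; "tcp_rot": TCP orientation; "contact_force": force on the tool from outside, world axes, zero at the start; "moment": the same for the moment, N m; "grip_width": finger opening in mm; "finger_force": force on a finger pad.
Only numpy, scipy, OpenCV 4.12 (cv2) and the standard library are available. Lean on these libraries where they do the work, as an engineer would, in place of code of your own. Each camera call takes 0.05 s, during which the arm holds its last target. There are 200 camera calls.

### The job

A heat sink lies on an RF module in the small bonding press and has to be pressed on. First slide the press carriage along its beam until the press pad stands over the middle of the heat sink, then flip the safety catch out of the lever's way, and then pull the lever fully down towards you and keep holding it there: finish while still holding it, because its spring would lift the pad again. Do not force the lever against the catch, and do not shift the tools and parts lying around.

Things in the scene. Friction and masses are not known exactly. Their poses are not given: they have to be found in the camera images.
- press: The press: a fixed aluminium base plate 180 x 340 mm, 12 mm high over the bench, with two grey end plates and between them a steel press beam along its y, which the lever pulls down. Origin: centre of the plate's underside on the bench; x points away from the robot side to the back, y along the beam to the robot's left, z up. Nothing on the press is higher than 0.20 m.
- carriage (a joint): Position of the grey press carriage along the beam, 0 to 0.14 m, growing along the press's +y. It moves with about 2.5 N of friction and stays where it is left.
- carriage_grip (a point): Point in the black upright block grip on top of the carriage (20 mm along y, 34 mm along x, standing 50 mm above the carriage, its top 20 mm above this point, which is 162 mm above the bench at rest). Pinch it from above across y.
- press_pad (a point): Centre of the underside of the square 30 mm black rubber press pad, which hangs at the front of the carriage, 70 mm in front (-x) of the grip. It travels with the carriage; beam, carriage and pad go down 31 mm per radian of the lever.
- heatsink_mid (a point): Middle of the top of the finned heat sink (50 mm along y, 60 mm along x), on the module in the work tray under the pad. Axes as the press's. The tray is fixed, at another place along y each time; its y in the press's frame is where the pad's y must come.
- catch (a joint): Angle of the steel safety catch, a bell crank: 0 = guarding (tab upright, bar across the front of the lever, blocking it within about 0.15 rad). Grows as the top of the tab is pushed along the press's +y (left, away from the lever), up to 1.9 rad (bar up, tab out to the side). Light (under 1 N at the tab), over centre: below about 0.4 rad it falls back, beyond it falls open and stays.
- catch_tab (a point): Point on the catch's upright tab, 40 mm above the catch hinge at angle 0 and turning with it. The tab is 18 mm wide along x and 8 mm thick along y (10 mm at its dark end), its end 13 mm beyond this point. 40 mm free space beside it towards the lever.
- catch_hinge (a point): Hinge of the catch, axis along the press's x, 115 mm above the bench, 55 mm left (+y) of the lever.
- pull_lever (a joint): Angle of the pull lever: 0 = at rest, leaning 0.25 rad away from the robot; grows as it is pulled towards the robot (press -x) and down, stop at 0.9 rad. A spring pulls it back, about 3 N at the grip at rest to about 8 N at the stop.
- lever_grip (a point): Middle of the lever's black round cross grip (20 mm diameter, 52 mm long along the press's y, so the lever is T-shaped), 115 mm from the lever hinge, 171 mm above the bench at rest. Can be pinched from above across x, and turns between the fingers as the lever swings.
- lever_hinge (a point): Hinge of the lever, axis along the press's y, 60 mm above the bench.
- driver: Loose yellow screwdriver, 172 mm long, on the bench to the left of the press. Leave alone.
- adapter: Loose coax adapter, 20 x 45 x 17 mm, lying on the base plate in front of the lever and catch. Leave alone.
- spanner: Loose spanner, 153 mm long, on the bench to the right of the press. Leave alone.

How it is judged (in metres and radians):
On the way, in this order (a step that is already met when the one before it is completed fails the run):
1. the press pad stands over the middle of the heat sink, the catch still on (y of press_pad in the frame of heatsink_mid between -0.007 and 0.007 m and value of joint catch below 0.5 rad), for 0.2 s.
2. the safety catch is flipped clear of the lever, the lever still at rest (value of joint catch above 1.2 rad and value of joint pull_lever below 0.2 rad), for 0.2 s.
3. the lever is pulled down and held (value of joint pull_lever above 0.75 rad and contact force between the fingers and press above 1.5 N), for 0.3 s.
At the end, for the whole second after the job is handed in: The fingers hold the lever (over 1.5 N) pulled past 0.75 rad (stop at 0.9), the catch is flipped clear (over 1.2 rad), and the pad's centre is within 7 mm of the heat sink's middle along the beam (all of step 3 and value of joint catch above 1.2 rad and y of press_pad in the frame of heatsink_mid between -0.007 and 0.007 m); the arm keeps its last pose, push and grip.
It fails at once if the lever is forced past the closed catch (value of joint pull_lever above 0.25 rad and value of joint catch below 0.6 rad).
It fails at once if a tool or part lying around is shifted (distance of any of driver, adapter, spanner from where it was at the start of the episode above 0.03 m).
It also fails if it takes over 51 s, if anything falls off the work surface, if the arm or the gripper's body presses on something with over 40 N, if the wrist force passes 120 N, or if a joint passes its speed limit or range.

## Working session

There is one attempt and no reset: what is moved stays moved. The work goes in short steps, Python scripts to look and compute and a shell command to move; the robot and the scene stay as the last step left them, time stands still between calls to the robot, and variables do not carry over. Pictures are saved under pics/ and viewed, at most 10 in all, crops included, and the job is handed in when it is done.

```bash
mkdir -p pics; cat > h.py <<'E'
import numpy as np,cv2
from plant import bot
from scipy.spatial.transform import Rotation as R
def cap(n,fn):
    o=bot.get_obs(); p,d=bot.capture(n); cv2.imwrite(f'pics/{fn}.png',p[:,:,::-1]); np.savez(f'pics/{fn}.npz',d=d,pos=o['tool_pos'],rot=o['tcp_rot']); return p,d
def pt(n,fn,u,v,z=None,r=2):
    f=np.load(f'pics/{fn}.npz'); c=bot.calibration(n); F=200/np.tan(np.radians(c['vertical_fov'])/2)
    ray=np.array([(u-c['cx'])/F,(v-c['cy'])/F,1])
    if 'rvec' in c:
        A=R.from_rotvec(np.ravel(c['rvec'])).as_matrix().T; t=-A@np.ravel(c['tvec'])
    else:
        T=np.array(c['tool_from_camera']); B=R.from_euler('xyz',f['rot']).as_matrix(); A=B@T[:3,:3]; t=B@T[:3,3]+f['pos']
    if z is not None:
        k=A@ray; return t+k*(z-t[2])/k[2]
    w=f['d'][v-r:v+r+1,u-r:u+r+1]; w=w[w>0]
    return t+A@ray*np.median(w)
E
python3 - <<'E'
from h import *
cap('top','top0');cap('side','side0')
o=bot.get_obs();print(o['time'],o['tool_pos'],o['tcp_rot'],bot.grip_point_offset)
for n in('top','side','wrist'):print(n,bot.calibration(n))
E
```

```text
0.1 [ 211.01217247 -480.32596143  226.11371841] [-3.14020997e+00 -2.04004195e-04  4.13778463e-01] -18.8
top {'vertical_fov': 53.65424934238075, 'cx': 320.4829080708761, 'cy': 203.96993154491224, 'rvec': array([ 2.15513973, -2.11026976,  0.16091324]), 'tvec': array([220.51514703, 476.46347451, 903.69638911])}
side {'vertical_fov': 54.99263467781796, 'cx': 321.03399329775317, 'cy': 200.6282161525042, 'rvec': array([ 0.25387883, -2.78357382,  1.23128532]), 'tvec': array([ 478.13544615,   11.60988859, 1231.07284156])}
wrist {'vertical_fov': 58.29110600851242, 'cx': 322.1650964021804, 'cy': 199.161984654865, 'tool_from_camera': array([[-1.68894159e-04, -9.57726143e-01, -2.87681433e-01,
         7.83938347e+01],
       [ 9.99999986e-01, -1.58307374e-04, -6.00631259e-05,
         9.28134539e-02],
       [ 1.19819338e-05, -2.87681439e-01,  9.57726156e-01,
        -1.57612036e+02],
       [ 0.00000000e+00,  0.00000000e+00,  0.00000000e+00,
         1.00000000e+00]])}
```

View pics/top0.png

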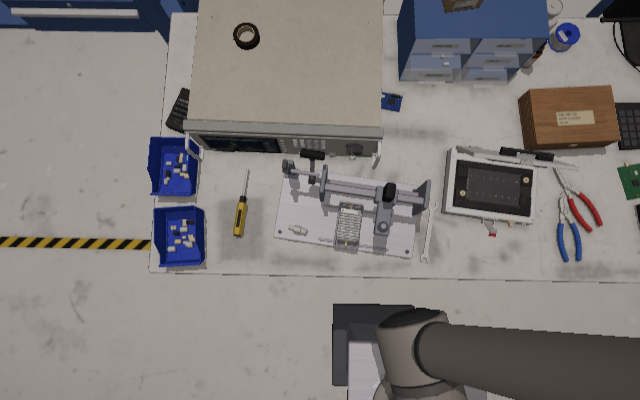

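View pics/side0.png

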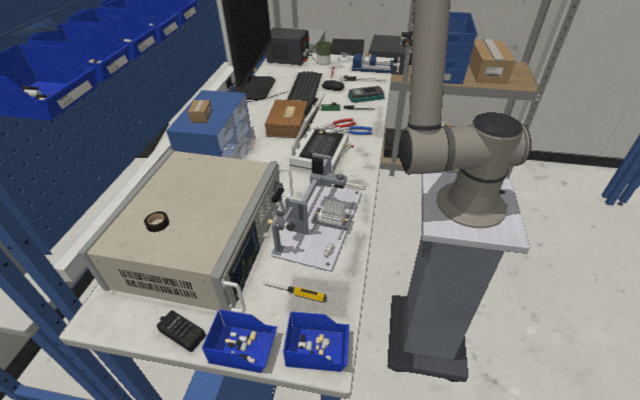

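Top view: the press spans about (275–430, 150–258). The lever grip is near (312,154), the catch near (288,167), the carriage grip near (389,190), the heat sink near (348,225), and the pad near (382,228).

```bash
python3 - <<'E'
import cv2
a=cv2.imread('pics/top0.png')[140:265,262:442]; cv2.imwrite('pics/c1.png',cv2.resize(a,None,fx=4.4,fy=4.4,interpolation=cv2.INTER_CUBIC))
E
```

```text
(no output)
```

View pics/c1.png

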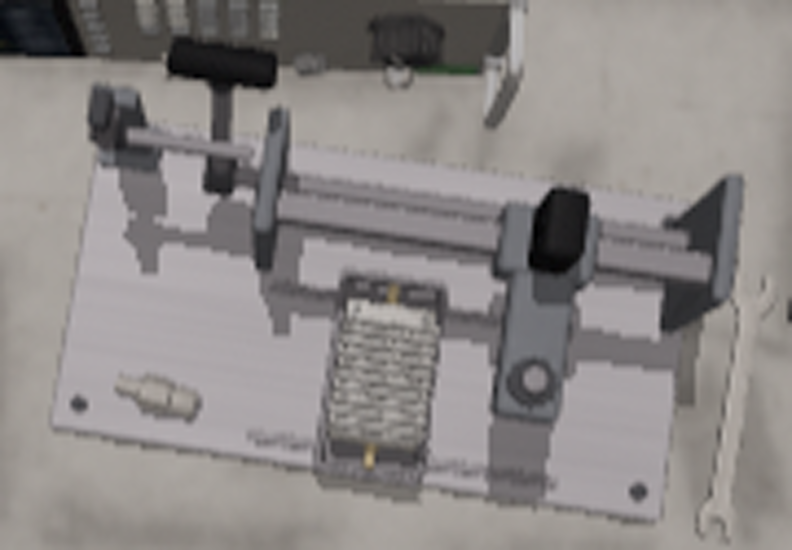

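The crop shows the plate's front corners at (52,430) and (660,520). The lever's cross grip runs (170,60)–(275,65), the catch tab is at (102,105), the carriage grip top at (568,215), and the heat sink centre at about (385,372).

```bash
python3 - <<'E'
from h import *
def q(x,y,z=None,r=1): 
    u,v=262+(x+.5)/4.4-.5,140+(y+.5)/4.4-.5
    return np.round(pt('top','top0',u,v,z) if z is not None else pt('top','top0',int(round(u)),int(round(v)),None,r),1)
for n,a in dict(FL=(52,430,12),FR=(660,520,12),BL=(98,158,12),screwL=(79,403,12),screwR=(638,491,12),
 gripD=(568,210),sink=(385,372),sink2=(380,400),leverD=(222,63),leverL=(172,58,171),leverR=(275,66,171),tabD=(101,105),padtop=(533,380),barD=(180,143)).items(): print(n,q(*a))
cs=[q(348,302,45),q(440,312,45),q(425,452,45),q(328,440,45)]; print(cs,np.mean(cs,0))
gs=[q(553,190,182),q(588,193,182)];print(gs)
E
```

```text
FL [391.9 343.1  12. ]
FR [349.9   9.6  12. ]
BL [545.9 323.3  12. ]
screwL [407.1 328.8  12. ]
screwR [365.4  21.3  12. ]
gripD [486.3  86.5 182.6]
sink [422.6 163.4  61.9]
sink2 [406.9 165.2  56.1]
leverD [553.3 248.6 179.8]
leverL [558.  272.6 171. ]
leverR [555.  223.6 171. ]
tabD [536.1 305.  168.1]
padtop [410.5  97.5 145.6]
barD [529.7 269.7 118.8]
[array([461.5, 182.4,  45. ]), array([457.1, 133. ,  45. ]), array([382. , 140.5,  45. ]), array([387.2, 192. ,  45. ])] [421.95  161.975  45.   ]
[array([495. ,  93.8, 182. ]), array([493.9,  77.7, 182. ])]
```

```bash
python3 -m crank '[[[1,35.2,-28.2,-7.4,31],[1,35.2,-28.2,-7.4,31],[1,35.2,-28.2,-7.4,31],[1,35.2,-28.2,-7.4,31],[1,35.2,-28.2,-7.4,31],[1,35.2,-28.2,-7.4,31],[1,35.2,-28.2,-7.4,31],[1,35.2,-28.2,-7.4,31],[1,35.2,-28.2,-7.4,31],[1,35.2,-28.2,-7.4,31]]]'
```

```text
time: 1.1
tool_pos: [421.4, -77.2, 301.4]
tcp_rot: [-3.141, -0.001, -0.122]
contact_force: [0.4, 0.2, 0.2]
grip_width: 91.8
finger_force: 0.0
```

```bash
python3 -m crank '[[[1,-4.6,-24.3,0,0.5],[1,-4.6,-24.3,0,0.5],[1,-4.6,-24.3,0,0.5],[1,-4.6,-24.3,0,0.5],[1,-4.6,-24.3,0,0.5],[1,-4.6,-24.3,0,0.5],[1,-4.6,-24.3,0,0.5],[1,-4.6,-24.3,0,0.5],[1,-4.6,-24.3,0,0.5],[1,-4.6,-24.3,0,0.5]]]'; python3 -c "
from h import *
cap('wrist','w1');print(bot.get_obs()['tool_pos'],bot.get_obs()['tcp_rot'])"
```

```text
time: 2.1
tool_pos: [405.6, 164.7, 300.7]
tcp_rot: [3.141, -0.0, -0.138]
contact_force: [0.1, 0.1, 0.5]
grip_width: 91.7
finger_force: 0.0
[405.52907364 164.8385272  300.74273986] [ 3.14143855e+00 -1.67118746e-04 -1.38228468e-01]
```

View pics/w1.png

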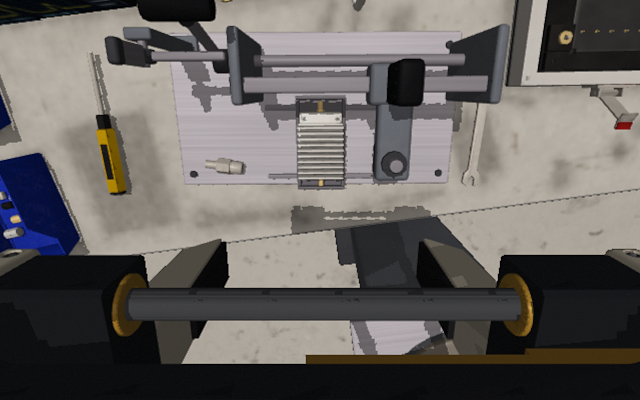

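Wrist view: the press is square to the picture, with plate screws at (194,174) and (438,173). The heat sink spans u 298–345 and v 113–180, with the pad head at (393,163). The carriage grip top is at about (407,75), the lever grip at the top edge at (177,5), and the catch tab end at (118,50).

```bash
python3 - <<'E'
from h import *
a=cv2.imread('pics/w1.png')[0:200,90:480]; cv2.imwrite('pics/c2.png',cv2.resize(a,None,fx=2.05,fy=2.05,interpolation=cv2.INTER_CUBIC))
g=lambda *k:pt('wrist','w1',*k)
sl,sr=g(194,174,12),g(438,173,12); e=sl-sr; yaw=np.arctan2(-e[0],e[1]); print('yaw',yaw,np.linalg.norm(e))
ex=np.array([np.cos(yaw),np.sin(yaw)]);ey=np.array([-ex[1],ex[0]])
m=((sl+sr)/2)[:2]
def P(n,p): print(n,np.round(p,1),'press x,y(rel screw mid)',np.round([ex@(p[:2]-m),ey@(p[:2]-m)],1))
P('sinkD',g(321,148));P('sinkD',g(321,135))
zs=g(321,148)[2]
for u in(298,345):
  for v in (115,178): P('sink',g(u,v,zs))
for n,uv in dict(pad=(393,163),gripA=(398,80),gripB=(412,70),gripC=(407,64),tab=(113,48),tab2=(120,50),hingeblk=(135,35),lev=(177,8),bar=(185,57)).items(): P(n,g(*uv))
P('padL',g(374,165,146));P('padR',g(411,165,146))
E
```

```text
yaw -0.1344867706834573 310.38056571072394
sinkD [423.6 163.6  59.3] press x,y(rel screw mid) [39.6 -6.8]
sinkD [437.7 161.7  58. ] press x,y(rel screw mid) [53.8 -6.8]
sink [462.6 183.4  59.3] press x,y(rel screw mid) [75.6 18. ]
sink [393.3 194.4  59.3] press x,y(rel screw mid) [ 5.4 19.7]
sink [455.5 132.9  59.3] press x,y(rel screw mid) [ 75.3 -33. ]
sink [385.9 141.3  59.3] press x,y(rel screw mid) [  5.2 -34. ]
pad [414.3 100.2 144.5] press x,y(rel screw mid) [ 38.9 -70.9]
gripA [483.5  97.3 178.7] press x,y(rel screw mid) [107.8 -64.4]
gripB [489.   87.3 181.7] press x,y(rel screw mid) [114.6 -73.6]
gripC [493.6  90.6 181.5] press x,y(rel screw mid) [118.7 -69.8]
tab [535.9 305.3 167.7] press x,y(rel screw mid) [131.8 148.7]
tab2 [534.5 302.4 163.9] press x,y(rel screw mid) [130.8 145.6]
hingeblk [551.3 306.4 123.6] press x,y(rel screw mid) [146.9 151.9]
lev [552.4 246.6 180.5] press x,y(rel screw mid) [156.1  92.7]
bar [528.7 269.6 120. ] press x,y(rel screw mid) [129.5 112.3]
padL [415.2 117.2 146. ] press x,y(rel screw mid) [ 37.5 -53.9]
padR [410.7  84.9 146. ] press x,y(rel screw mid) [ 37.3 -86.6]
```

View pics/c2.png

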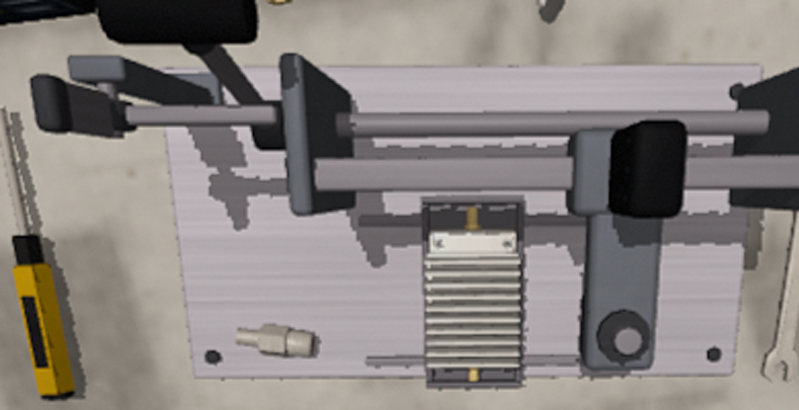

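```bash
python3 -m crank '[[[0.6,8.8,6.2,3,0],[0.6,8.8,6.2,3,0],[0.6,8.8,6.2,3,0],[0.6,8.8,6.2,8,0],[0.6,8.8,6.2,10,0],[0.6,8.8,6.2,12,0],[0.6,8.8,6.2,13,0],[0.6,8.8,6.2,14,0],[0.6,8.8,6.2,15,0],[0.6,8.8,6.2,15.4,0]]]'
python3 -c "
from h import *
cap('wrist','w2')
g=lambda *k:pt('wrist','w1',*k)
print([np.round(g(u,v),0) for u,v in((10,5),(40,10),(90,5),(370,3))])
print([np.round(pt('top','top0',u,v),0) for u,v in((300,120),(220,120),(370,120),(300,140),(340,140),(376,155))])"
```

```text
time: 3.15
tool_pos: [483.9, 92.6, 146.2]
tcp_rot: [3.141, 0.0, -0.136]
contact_force: [-0.6, 0.5, -0.1]
grip_width: 54.9
finger_force: 0.0
[array([596., 423.,  97.]), array([596., 415.,  72.]), array([595., 368.,  66.]), array([572.,  86.,  -1.])]
[array([632., 277., 165.]), array([629., 448., 165.]), array([635., 127., 165.]), array([596., 277., 140.]), array([597., 190., 143.]), array([590., 100.,  57.])]
```

View pics/w2.png

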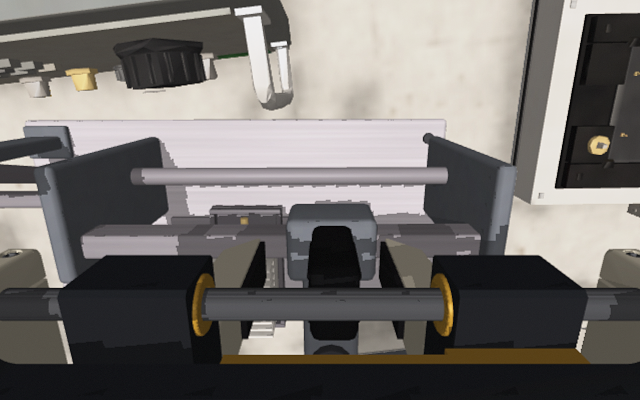

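The grip stands between the fingers at u≈335, slightly right of their centre at 320. The instrument's top is at z 165, clear of the gripper body. Closing.

```bash
python3 -m crank '[[[0,0,0,0,0],[0,0,0,0,0],[0,0,0,0,0],[0,0,0,0,0],[0,0,0,0,0],[0,0,0,0,0],[0,0,0,0,0],[0,0,0,0,0],[0,0,0,0,0],[0,0,0,0,0]]]'
python3 -c "
from h import *
p=bot.get_obs()['tool_pos']
yaw=-.1345;ey=np.array([-np.sin(yaw),np.cos(yaw)])
s=np.array([423.6,163.4]);print(ey@(s-p[:2]))
cap('top','t2');
" 
```

```text
time: 4.2
tool_pos: [484.3, 92.5, 147.0]
tcp_rot: [3.141, -0.001, -0.136]
contact_force: [-0.6, -2.1, 6.2]
grip_width: 19.6
finger_force: 30.0
62.122210109399305
```

```bash
python3 -m crank '[[[0,0,-1,0,0],[0,0,-2,0,0],[0,0,-3,0,0],[0,0,-4,0,0],[0,0,-5,0,0],[0,0,-5.8,0,0],[0,0,-6.2,0,0],[0,0,-6.2,0,0],[0,0,-6.2,0,0],[0,0,-6.2,0,0]]]'
python3 -c "
from h import *
p=bot.get_obs()['tool_pos']
yaw=-.1345;ey=np.array([-np.sin(yaw),np.cos(yaw)])
s=np.array([423.6,163.4]);print(ey@(s-p[:2]))"
```

```text
time: 5.25
tool_pos: [492.6, 154.9, 147.0]
tcp_rot: [-3.14, -0.001, -0.136]
contact_force: [-0.7, 2.9, 4.2]
grip_width: 19.8
finger_force: 30.0
-0.8176627322633419
```

```bash
python3 -m crank '[[[0.5,0,0,0,0],[0.5,0,0,0,0],[0.5,0,0,0,0],[0.5,0,0,-4,0],[0.5,0,0,-8,0],[0.5,-3,0,-12,0],[0.5,-6,0,-15,0],[0.5,-9,0,-15,0],[0.5,-9,0,-15,0],[0.5,-9,0,-15,0]]]'
python3 - <<'E'
from h import *
cap('wrist','w3')
a=cv2.imread('pics/w3.png')[0:200,90:480]; cv2.imwrite('pics/c3.png',cv2.resize(a,None,fx=2.05,fy=2.05,interpolation=cv2.INTER_CUBIC))
E
```

```text
time: 6.25
tool_pos: [403.1, 166.2, 296.8]
tcp_rot: [-3.142, -0.001, -0.136]
contact_force: [-0.1, -0.8, 0.5]
grip_width: 45.8
finger_force: 0.0
```

View pics/c3.png

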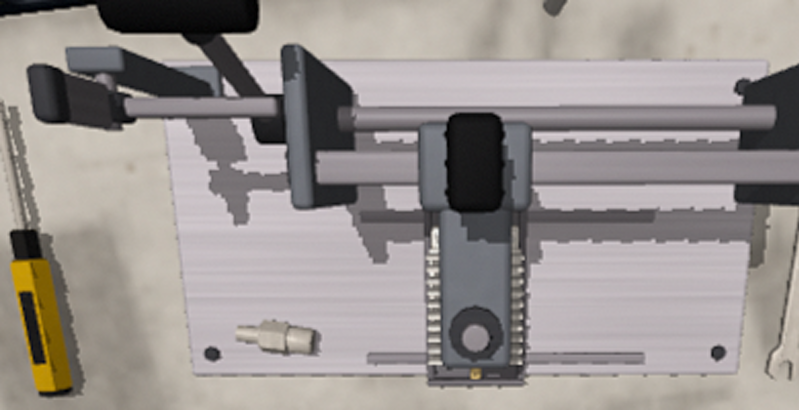

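The pad arm (u 440–512) is centred on the heat sink (427–524), so the carriage is set. Next, closed fingers go beside the catch tab on the lever side.

```bash
python3 -m crank '[[[0,10.5,-12.5,4,0],[0,10.5,-12.5,4,0],[0,10.5,-12.5,4,0],[0,10.5,-12.5,4,0],[0,10.5,-12.5,8,0],[0,10.5,-12.5,11,0],[0,10.5,-12.5,13,0],[0,10.5,-12.5,13,0],[0,10.5,-12.5,13,0],[0,10.5,-12.5,13,0]]]'
python3 - <<'E'
from h import *
cap('wrist','w4')
E
```

```text
time: 7.3
tool_pos: [525.4, 275.9, 167.8]
tcp_rot: [-3.141, -0.002, -0.136]
contact_force: [1.2, -0.3, 0.7]
grip_width: 0.4
finger_force: 0.0
```

View pics/w4.png

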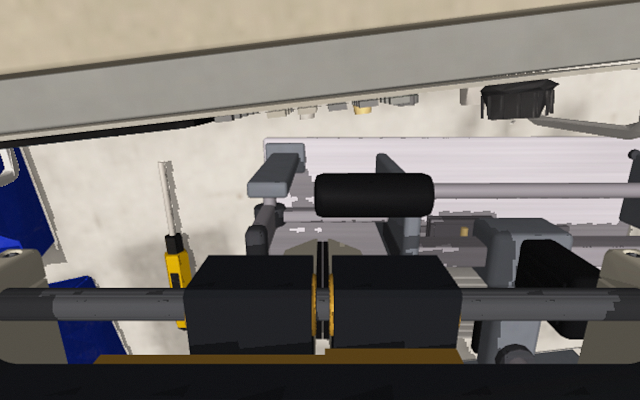

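The wrist picture shows the tab at (262,235), left of the closed fingers (320), with the cross grip behind at (375,195). Descend and push left.

```bash
python3 -m crank '[[[0,0,0,1.2,0],[0,0,0,2.3,0],[0,0,-0.8,2.3,0],[0,0,-1.6,2.3,0],[0,0,-2.4,2.3,0],[0,0,-3.2,2.3,0],[0,0,-4,2.3,0],[0,0,-4.6,2.3,0],[0,0,-4.6,2.3,0],[0,0,-4.6,2.3,0]]]'
```

```text
time: 8.35
tool_pos: [530.4, 321.4, 143.6]
tcp_rot: [3.141, 0.0, -0.136]
contact_force: [0.6, -0.3, -0.0]
grip_width: 0.4
finger_force: 0.0
```

```bash
python3 -m crank '[[[0,0,0,-2,0],[0,0,0,-5,0],[0,0,0,-9,0],[0,-4,0,-13,0],[0,-8,0,-15,0],[0,-10,0,-15,0],[0,-10,0,-15,0],[0,-10,0,-15,0],[0,-10,0,-15,0],[0,-10,0,-15,0]]]'
python3 - <<'E'
from h import *
cap('wrist','w5')
E
```

```text
time: 9.35
tool_pos: [432.2, 334.5, 292.8]
tcp_rot: [3.141, 0.001, -0.137]
contact_force: [0.7, -0.3, -0.2]
grip_width: 0.3
finger_force: 0.0
```

View pics/w5.png

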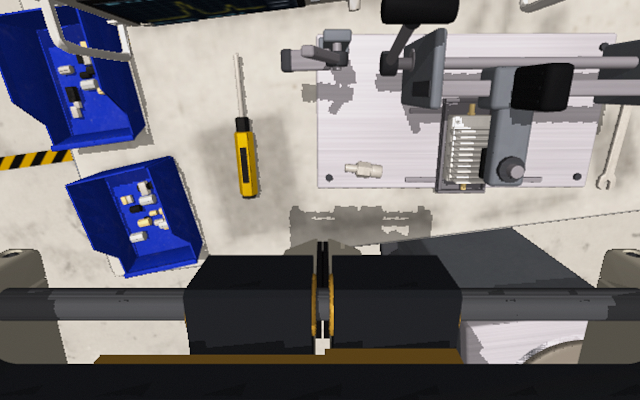

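The catch has swung open: tab out left at (290,60), bar no longer reaching the lever. Next I check the instrument's clearance behind the lever.

```bash
python3 - <<'E'
from h import *
print(bot.get_obs()['joint_positions'])
for v in (118,122,126,128,130,132,134,136,138,142,146): print(v,np.round(pt('top','top0',318,v,None,0)),np.round(pt('top','top0',300,v,None,0)))
# lever grip from w4: rows through it
for v in (178,185,192,200,208,213): print(v,np.round(pt('wrist','w4',375,v,None,1),1))
for u in (316,320,428,432): print(u,np.round(pt('wrist','w4',u,192,None,0),1))
E
```

```text
[ 5.18590423e-01  3.41697701e-01  1.34192608e+00 -2.34699291e-04
  1.45940743e+00  2.22654505e+00]
118 [637. 238. 165.] [636. 277. 166.]
122 [628. 238. 166.] [627. 276. 166.]
126 [619. 238. 166.] [617. 276. 170.]
128 [614. 238. 168.] [613. 276. 169.]
130 [609. 238. 169.] [609. 276. 168.]
132 [605. 238. 168.] [605. 276. 168.]
134 [601. 237. 167.] [602. 276. 162.]
136 [601. 238. 154.] [599. 276. 158.]
138 [597. 238. 152.] [596. 276. 152.]
142 [598. 238. 122.] [596. 278. 125.]
146 [597. 238.  96.] [599. 280.  87.]
178 [564.6 247.8 175.2]
185 [562.5 248.5 178.8]
192 [559.8 248.9 180. ]
200 [556.5 249.4 180.8]
208 [552.9 249.7 180.5]
213 [550.  249.7 178.7]
316 [562.7 273.6 178.4]
320 [562.9 271.9 179.7]
428 [557.  227.  180.6]
432 [556.2 224.9 179.1]
```

```bash
python3 -m crank '[[[0.32,13.3,6.8,0,-90],[0.32,13.3,6.8,0,-90],[0.32,13.3,6.8,0,-90],[0.32,13.3,6.8,0,-90],[0.32,13.3,6.8,0,-90],[0.32,13.3,6.8,0,-90],[0.32,13.3,6.8,0,-90],[0.32,13.3,6.8,0,-90],[0.32,13.3,6.8,0,-90],[0.32,13.3,6.8,0,-90]]]'
```

```text
time: 10.4
tool_pos: [554.4, 249.1, 292.9]
tcp_rot: [-3.141, 0.001, 1.359]
contact_force: [0.3, -0.4, 0.2]
grip_width: 29.0
finger_force: 0.0
```

```bash
python3 -m crank '[[[0.32,0,0,4,-4.4],[0.32,0,0,7,-4.4],[0.32,0,0,9,-4.4],[0.32,0,0,10,-4.4],[0.32,0,0,11,-4.4],[0.32,0,0,12,-4.4],[0.32,0,0,12.8,-4.4],[0.32,0,0,13.4,-4.4],[0.32,0,0,13.4,-4.4],[0.32,0,0,13.4,-4.4]]]'
```

```text
time: 11.4
tool_pos: [554.2, 249.6, 160.0]
tcp_rot: [3.141, -0.0, 1.431]
contact_force: [0.1, -0.5, 0.1]
grip_width: 29.5
finger_force: 0.0
```

```bash
python3 -m crank '[[[0.32,0,0,0.2,0],[0.32,0,0,0.4,0],[0,0,0,0.4,0],[0,0,0,0.4,0],[0,0,0,0.4,0],[0,0,0,0.4,0],[0,0,0,0.4,0],[0,0,0,0.4,0],[0,0,0,0.4,0],[0,0,0,0.4,0]]]'
```

```text
time: 12.4
tool_pos: [554.2, 249.5, 155.9]
tcp_rot: [3.141, -0.0, 1.431]
contact_force: [2.3, -0.6, 2.2]
grip_width: 19.3
finger_force: 30.0
```

```bash
python3 -m crank '[[[0,0,-0.56,-0.13,0],[0,0,-1.13,-0.23,0],[0,0,-1.7,-0.3,0],[0,0,-2.27,-0.34,0],[0,0,-2.84,-0.36,0],[0,0,-3.42,-0.34,0],[0,0,-4,-0.3,0],[0,0,-4.56,-0.23,0],[0,0,-5.13,-0.13,0],[0,0,-5.69,0,0]]]'
```

```text
time: 13.4
tool_pos: [500.8, 257.4, 157.9]
tcp_rot: [3.133, -0.002, 1.43]
contact_force: [7.8, -2.5, 8.6]
grip_width: 18.9
finger_force: 30.4
```

```bash
python3 -m crank '[[[0,0,-0.56,0.16,0],[0,0,-1.1,0.34,0],[0,0,-1.65,0.55,0],[0,0,-2.16,0.79,0],[0,0,-2.68,1.05,0],[0,0,-3.17,1.34,0],[0,0,-3.6,1.6,0],[0,0,-3.9,1.85,0],[0,0,-3.9,1.85,0],[0,0,-3.9,1.85,0]]]'
python3 -c "
from h import *
cap('wrist','w6');cap('side','s6');cap('top','t6');print(bot.get_obs()['tool_pos'])"
```

```text
time: 14.4
tool_pos: [462.2, 263.0, 142.5]
tcp_rot: [3.131, -0.003, 1.431]
contact_force: [-2.0, -5.9, 31.2]
grip_width: 22.4
finger_force: 42.4
[462.20908326 262.95872109 142.49784933]
```

```bash
python3 -m crank '[[[0,0,0,-0.1,0],[0,0,0,-0.2,0],[0,0,0,-0.3,0],[0,0,0,-0.3,0],[0,0,0,-0.3,0],[0,0,0,-0.3,0],[0,0,0,-0.3,0],[0,0,0,-0.3,0],[0,0,0,-0.3,0],[0,0,0,-0.3,0]]]'
python3 -c "
from h import *
cap('side','s7');cap('wrist','w7')
a=cv2.imread('pics/s7.png')[150:280,240:400]; b=cv2.imread('pics/w7.png')
a=cv2.resize(a,(400,325),interpolation=cv2.INTER_CUBIC);b=cv2.resize(b,(400,250))
cv2.imwrite('pics/c7.png',np.vstack([a,b]))"
```

```text
time: 15.55
tool_pos: [463.6, 262.7, 143.9]
tcp_rot: [3.13, -0.003, 1.431]
contact_force: [7.4, -6.2, 16.7]
grip_width: 22.1
finger_force: 36.5
```

View pics/c7.png

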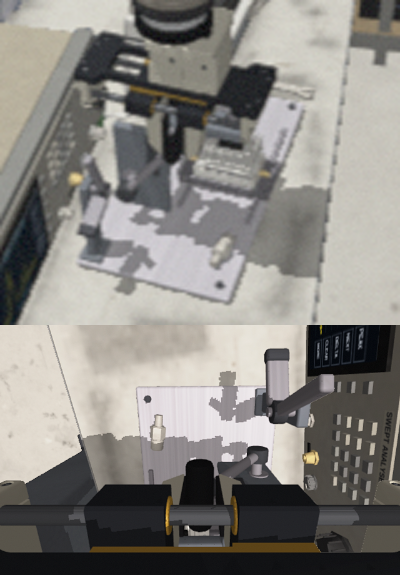

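The lever is held between the fingers and swung towards the robot. The catch bar stands up and open. I check the lever angle from the beam's drop (31 mm/rad), using depth.

```bash
python3 - <<'E'
from h import *
cap('top','t7')
for fn in('t2','t7'):
  for u in (404,410,416):
    ps=[pt('top',fn,u,v,None,0) for v in range(180,212)]
    print(fn,u,[(round(p[0]),round(p[2])) for p in ps if 60<p[2]<200])
o=bot.get_obs();print(o['tool_pos'],o['contact_force'])
# grip in wrist w7
for v in range(228,262,6): print(v,np.round(pt('wrist','w7',320,v,None,1),1))
E
```

```text
t2 404 []
t2 410 []
t2 416 [(500, 66), (475, 126), (466, 116), (470, 60), (468, 63), (466, 60), (463, 63)]
t7 404 [(505, 65), (502, 68), (499, 70), (497, 64), (495, 64), (483, 94), (480, 97), (477, 99), (475, 100), (472, 101), (470, 100), (469, 96), (468, 86)]
t7 410 [(502, 65), (500, 66), (497, 69), (495, 67), (493, 66), (480, 97), (478, 96), (475, 99), (473, 99), (470, 99), (468, 99), (466, 98), (466, 85)]
t7 416 [(500, 66), (497, 69), (495, 67), (493, 66), (492, 61), (478, 99), (475, 99), (473, 101), (471, 98), (468, 100), (466, 98), (465, 95), (465, 78), (465, 64), (463, 64), (461, 64), (458, 65), (456, 65)]
[463.59993984 262.71406197 143.86410604] [ 7.87810695 -6.59728058 15.45849775]
228 [466.3 286.4 162.7]
234 [466.  284.3 164.1]
240 [465.6 281.4 163.4]
246 [465.2 279.  164.1]
252 [464.8 276.2 163.8]
258 [464.4 273.2 163.5]
  return _methods._mean(a, axis=axis, dtype=dtype,
  ret = ret.dtype.type(ret / rcount)
```

The lever grip's top is at z 163.8, which gives about 0.86 rad. The beam's drop of about 26 mm gives about 0.85 rad. Both are well past 0.75, so I hand in.

```bash
python3 -c "
from plant import bot
print(bot.close_job())"
```

```text
the job is handed in; nothing more can be done
None
```

I handed the job in with the pad centred over the heat sink, the catch flipped open, and the lever held at about 0.86 rad (estimated from camera depth); the hand-in call gave no verdict.

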